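Sort four conical flasks into their spill trays

TASK

Set up the titration bench: stand each of the four frosted-glass conical flasks upright in the round grey spill tray of its own size - largest flask in the largest tray, and so on down to the smallest in the smallest - so that each stands flat on its tray's floor. The two smaller flasks have been left standing in the two larger trays, so free those trays first. It is glass: set each flask down, do not drop it or knock it over, and leave the beaker and the capped jar where they stand.

Things in the scene. Friction and masses are not known exactly. Their poses are not given: they have to be found in the camera images.
- flask_a_mid (a point): The largest conical flask, frosted glass, loose, upright, empty and open: base 92 mm across, 150 mm tall, tapering to a straight neck 34 mm across that runs from 112 mm above its underside to the top (rim bead 36 mm, thin). The point is on its axis half-way up (75 mm above its underside); z is its axis, up. Grip it by the neck, from above.
- flask_b_mid (a point): The second largest conical flask, frosted glass, loose, upright, empty and open: base 70 mm across, 114 mm tall, tapering to a straight neck 27 mm across that runs from 84 mm above its underside to the top (rim bead 29 mm, thin). The point is on its axis half-way up (57 mm above its underside); z is its axis, up. Grip it by the neck, from above.
- flask_c_mid (a point): The second smallest conical flask, frosted glass, loose, upright, empty and open: base 52 mm across, 88 mm tall, tapering to a straight neck 23 mm across that runs from 62 mm above its underside to the top (rim bead 25 mm, thin). The point is on its axis half-way up (44 mm above its underside); z is its axis, up. Grip it by the neck, from above.
- flask_d_mid (a point): The smallest conical flask, frosted glass, loose, upright, empty and open: base 38 mm across, 64 mm tall, tapering to a straight neck 18 mm across that runs from 42 mm above its underside to the top (rim bead 20 mm, thin). The point is on its axis half-way up (32 mm above its underside); z is its axis, up. Grip it by the neck, from above.
- tray_a: The largest round grey spill tray, fixed to the bench: 114 mm across inside, 120 mm outside, rim 12 mm above the bench, floor 5 mm above the bench. It belongs to the flask with the 92 mm base. Origin at the centre of its underside, on the bench; z up.
- tray_b: The second largest round grey spill tray, fixed to the bench: 90 mm across inside, 96 mm outside, rim 12 mm above the bench, floor 5 mm above the bench. It belongs to the flask with the 70 mm base. Origin at the centre of its underside, on the bench; z up.
- tray_c: The second smallest round grey spill tray, fixed to the bench: 70 mm across inside, 76 mm outside, rim 12 mm above the bench, floor 5 mm above the bench. It belongs to the flask with the 52 mm base. Origin at the centre of its underside, on the bench; z up.
- tray_d: The smallest round grey spill tray, fixed to the bench: 54 mm across inside, 60 mm outside, rim 12 mm above the bench, floor 5 mm above the bench. It belongs to the flask with the 38 mm base. Origin at the centre of its underside, on the bench; z up.
- beaker: Bystander: an empty clear glass beaker, straight-sided, 54 mm across (lip 58 mm), 72 mm tall. Origin at the centre of its underside.
- jar: Bystander: a squat amber jar with a white cap, 60 mm across, 60 mm tall. Origin at the centre of its underside.
There are look-alikes about, which are no part of the job. What is shaped like the tray_b but brown or orange is not meant.

How it is judged:
At the end, for the whole second after the job is handed in: Each conical flask stands upright (within 0.08 rad) and still on the floor of the tray of its own size (centre within 13 mm of the tray's centre, height within 4 mm), released; the beaker and the jar are upright and within 30 mm of where they were (horizontal distance between flask_a_mid and tray_a below 0.013 m and height (world z) of flask_a_mid between 0.076 and 0.084 m and angle between each of flask_a_mid, flask_b_mid, flask_c_mid, flask_d_mid's own z axis and vertical below 0.08 rad and linear speed of each of flask_a, flask_b, flask_c, flask_d below 0.02 m/s and horizontal distance between flask_b_mid and tray_b below 0.013 m and height (world z) of flask_b_mid between 0.058 and 0.066 m and horizontal distance between flask_c_mid and tray_c below 0.013 m and height (world z) of flask_c_mid between 0.045 and 0.053 m and horizontal distance between flask_d_mid and tray_d below 0.013 m and height (world z) of flask_d_mid between 0.033 and 0.041 m and distance of each of beaker, jar from where it was at the start of the episode below 0.03 m and angle between each of beaker, jar's own z axis and vertical below 0.1 rad); the robot touches nothing.
It fails at once if a flask is tipped over (angle between any of flask_a_mid, flask_b_mid, flask_c_mid, flask_d_mid's own z axis and vertical above 0.7 rad).
It fails at once if a flask is dropped (falls faster than 0.8 m/s with no finger on it, a drop of about 33 mm) ((linear speed of flask_a above 0.8 m/s and contact force between the fingers and flask_a below 0.05 N) or (linear speed of flask_b above 0.8 m/s and contact force between the fingers and flask_b below 0.05 N) or (linear speed of flask_c above 0.8 m/s and contact force between the fingers and flask_c below 0.05 N) or (linear speed of flask_d above 0.8 m/s and contact force between the fingers and flask_d below 0.05 N)).
It fails at once if the beaker or the jar is displaced by more than 30 mm or knocked over ((distance of beaker from where it was at the start of the episode above 0.03 m or angle between beaker's own z axis and vertical above 0.5 rad) or (distance of jar from where it was at the start of the episode above 0.03 m or angle between jar's own z axis and vertical above 0.5 rad)).
It also fails if it takes over 112 s, if anything falls off the work surface, if the arm or the gripper's body presses on something with over 40 N, if the wrist force passes 120 N, or if a joint passes its speed limit or range.

ROBOT

A 6-joint arm with a two-finger parallel gripper is mounted at the origin on the work surface. World frame = base frame: x ahead of the robot, y to its left, z up, the work surface at z = 0. Lengths are in m, angles in rad, forces in N, time in s.
With the tool pointing down it reaches from about 0.225 to 0.875 m from the base axis. Payload 3.4 kg.
Tool frame: the origin (TCP) lies at the very end of the fingers, on their centre line; the grasp point (between the pads) lies 19 mm behind it; z points along the fingers, y is the direction in which the jaws open and shut (so a half turn about z gives the same grasp; the last joint's range is limited). The gripper opens to 85 mm and grips with 20 to 120 N. Pads are 22 mm wide; open, the fingers measure 114 mm over their backs; the gripper's body (76 mm by 85 mm) begins 54 mm behind the grasp point. The pads swing forward as they close: fully open they stand 13 mm farther back than shut.
Start: joints at [1.104, 0.276, 1.505, -0, 1.361, -0.121], TCP at [0.195, 0.541, 0.231] pointing down, gripper open.
Joint ranges: [-2.89, 2.89], [-0.75, 2.08], [0.22, 2.7], [-1.18, 4.32], [0.11, 2.71], [-2.7, 2.7]. Speed limits (rad/s): [2.57, 2.57, 3.14, 3.14, 3.14, 3.14].

INTERFACE

Orientations are given as a unit quaternion [w, x, y, z].
In Python, from rig import telemetry, imaging, manip, finder gives the robot as it stands.
- The arm moves only by the tool arm_command, never from a script. Its argument "steps" is a list of rows, each a list of 3 entries, a list of its own where there are three numbers: the turn, a rotation vector about the world's x, y, z in rad, then the shift along the world's x, y, z in mm, then the closure in counts, from 0 (fully open) to 255 (shut). In form: [[[rx, ry, rz], [dx, dy, dz], grip], ...]. A call has 1 to 20 rows; each row shifts and turns the commanded pose from where the row before left it; what a row does not reach is not made up. A row lasts 1/8 s, in which the tool goes at most 62.5 mm and 10.7 degrees, less where a joint would pass 70% of its speed; a pose out of reach is approached as far as the arm can. A call is refused whole if a number of a shift passes 62.5 or a number of a turn 0.188, either way. A call with a gripper value outside its range is refused whole. The fingers move at their own pace and stop on an object; "newtons" is the grip in N (left out, the last holds). Time passes only in rows, so rows that do not move let the fingers close. It gives the time, the measured TCP pose, the force and the opening at its end, in the units of the state.
- telemetry.get_state(): the state, without advancing time (a new reading comes with each control period).
- imaging.get_image(name): name is "side" or "top" or "wrist"; returns the picture (420x560x3 uint8, blue, green, red); there is no depth.
- imaging.camera_params(name): a dict with "intrinsics" (3x3 intrinsics, pixels), "R" (3x3) and "t" (3): a world point X has camera coordinates R X + t. Camera axes: x right, y down, z forward; pixel columns grow to the right and rows downward; lengths in m; the calibration is good to about 2 mm. A picture is of the moment at which its call begins: read the wrist's pose just before it. camera_params takes no time and is no camera call; for the wrist camera it gives the pose at the moment of the call.
- manip.sign_off(): hands the job in, once; it reports no verdict.
Trained networks look in the newest picture that a camera, given by its name, has taken for a name from the list of things; names that differ only in an ending like _2 or _b are one class to them, and where a whole thing is asked for, a point or a joint stands for the part that bears it (a point fixed in the world has none). Each returns a list of dicts, best first, with "score" (0 to 1); they miss things now and then, are a little off and sometimes report something else, mostly with a low value. They report only what shows in the picture. A call takes as long as a camera call. They do not tell look-alikes from the thing itself.
- finder.cut_out(camera, thing): "pixels" (420x560 bool, what is visible of it) and "extent" ([left, top, width, height] in pixels, round what is visible of it).
The state is a dict: "clock": time; "qpos": joint angles; "qd": joint speeds; "effort": joint torques, N m; "position": TCP position; "ee_rot": TCP orientation; "contact_force": force on the tool from outside, world axes, zero at the start; "moment": the same for the moment, N m; "width": finger opening in m.
Only numpy, scipy, OpenCV 4.12 (cv2) and the standard library are available. Lean on these libraries where they do the work, as an engineer would, in place of code of your own. Each camera call takes 0.05 s, during which the arm holds its last target.

## Working session

There is one attempt and no reset: what is moved stays moved. The work goes in short steps, Python scripts to look and compute and a tool call to move; the robot and the scene stay as the last step left them, time stands still between calls to the robot, and variables do not carry over. Pictures are saved under pics/ and viewed, and the job is handed in when it is done.

Besides the shell and the picture viewer there is one more tool, called after "Emit:" as name([rows], argument=value, ...), one row to a line, values as JSON. arm_command: Moves the arm, as the interface text tells. Its arguments: {"type":"object","properties":{"steps":{"type":"array"},"newtons":{"type":"number"}},"required":["steps"]}

```bash
mkdir -p pics; ls
python3 - <<'E'
from rig import telemetry, imaging
import cv2
print(telemetry.get_state())
for n in ("top","side","wrist"):
    im=imaging.get_image(n); cv2.imwrite(f"pics/{n}0.png",im)
    p=imaging.camera_params(n); print(n,p)
E
```

```text
pics
{'clock': 0.0, 'qpos': array([ 1.10403621e+00,  2.76584600e-01,  1.50615691e+00,  2.39074460e-05,
        1.36068733e+00, -1.20987727e-01]), 'qd': array([-3.05202318e-04,  1.08942760e-03,  1.04747567e-03, -1.23335337e-03,
       -2.47582979e-05,  6.29961475e-05]), 'effort': array([ 1.84545454e-03, -4.16786849e+01, -2.45806271e+01, -1.42323420e-04,
        1.05917954e-02,  3.18451885e-05]), 'position': array([0.1946283 , 0.54048917, 0.23043616]), 'ee_rot': array([-2.77123386e-04,  1.72028626e-01,  9.85091523e-01, -8.75344576e-04]), 'contact_force': array([ 0.27863965, -0.18259155,  0.21382641]), 'moment': array([-0.0096138 , -0.00924938,  0.02392342]), 'width': 0.08526402066589965}
top {'intrinsics': array([[402.15738994,   0.        , 273.01598162],
       [  0.        , 402.15738994, 210.32185034],
       [  0.        ,   0.        ,   1.        ]]), 'R': array([[-0.01074085, -0.99990657, -0.00845472],
       [-0.99770902,  0.01128126, -0.06670422],
       [ 0.06679337,  0.00771889, -0.99773697]]), 't': array([0.00183067, 0.47462097, 0.86273678])}
side {'intrinsics': array([[406.75846231,   0.        , 280.76548738],
       [  0.        , 406.75846231, 207.44849806],
       [  0.        ,   0.        ,   1.        ]]), 'R': array([[-0.67042667, -0.74162346, -0.0228629 ],
       [-0.33254961,  0.32788432, -0.88425258],
       [ 0.66327885, -0.58522347, -0.46644899]]), 't': array([0.32045669, 0.25156457, 0.49635989])}
wrist {'intrinsics': array([[335.60796451,   0.        , 275.98801385],
       [  0.        , 335.60796451, 207.828527  ],
       [  0.        ,   0.        ,   1.        ]]), 'R': array([[ 3.39991300e-01,  9.40428434e-01, -5.24824693e-04],
       [ 8.88104257e-01, -3.20890985e-01,  3.29089355e-01],
       [ 3.09316575e-01, -1.12353617e-01, -9.44298640e-01]]), 't': array([-0.57402696, -0.04064274,  0.38212317])}
```

View pics/top0.png

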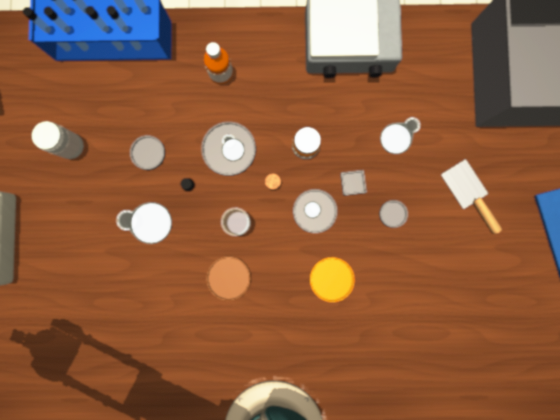

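View pics/side0.png

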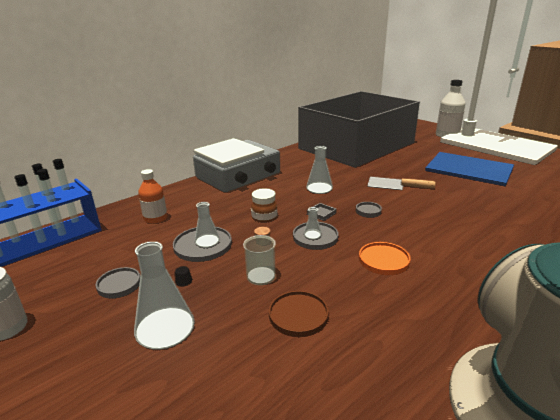

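View pics/wrist0.png

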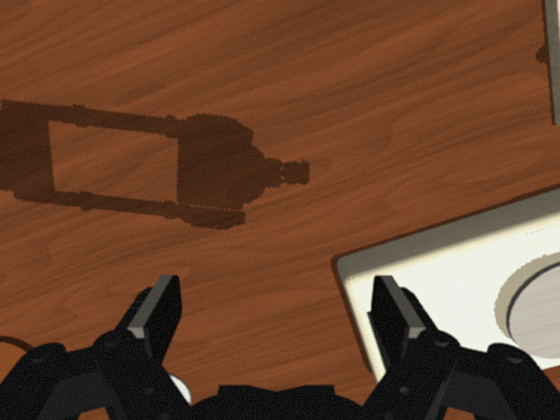

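```bash
cat > h.py <<'E'
from rig import telemetry, imaging, finder
import numpy as np, cv2
from scipy.optimize import minimize
P={n:imaging.camera_params(n) for n in("top","side")}
def proj(n,X):
    p=P[n]; c=(np.atleast_2d(X)@p["R"].T+p["t"]); q=c@p["intrinsics"].T; return q[:,:2]/q[:,2:]
def ray(n,uv,z):
    p=P[n]; d=p["R"].T@np.linalg.inv(p["intrinsics"])@np.array([uv[0],uv[1],1.]); o=-p["R"].T@p["t"]
    return (o+d*(z-o[2])/d[2])[:2]
th=np.linspace(0,2*np.pi,48,endpoint=False)
def model(kind,xy,z0=0.):
    S={"a":[(92,0),(34,112),(36,150)],"b":[(70,0),(27,84),(29,114)],"c":[(52,0),(23,62),(25,88)],"d":[(38,0),(18,42),(20,64)],
       "ta":[(120,0),(120,12)],"tb":[(96,0),(96,12)],"tc":[(76,0),(76,12)],"td":[(60,0),(60,12)],"beaker":[(54,0),(58,72)],"jar":[(60,0),(60,60)]}[kind]
    return [np.c_[xy[0]+d/2e3*np.cos(th),xy[1]+d/2e3*np.sin(th),np.full(48,z0+z/1e3)] for d,z in S]
def sil(n,kind,xy,z0,s=4):
    m=np.zeros((420*s,560*s),np.uint8); R=model(kind,xy,z0)
    if len(R)<2: R=R*2
    for A,B in zip(R[:-1],R[1:]):
        h=cv2.convexHull(proj(n,np.r_[A,B]).astype(np.float32))
        cv2.fillConvexPoly(m,np.round((h+.5)*s-.5).astype(np.int32),1)
    return m
def fit(masks,kind,xy0,z0):
    big={n:cv2.resize(m.astype(np.uint8),(2240,1680),interpolation=cv2.INTER_NEAREST) for n,m in masks.items()}
    def c(xy):
        t=0
        for n,m in big.items():
            s=sil(n,kind,xy,z0); t+=1-(m&s).sum()/max(1,(m|s).sum())
        return t
    r=minimize(c,xy0,method="Nelder-Mead",options=dict(initial_simplex=np.array(xy0)+np.array([[0,0],[.012,0],[0,.012]]),xatol=2e-4,fatol=1e-4))
    return r.x,r.fun
E
cat > m0.py <<'E'
from h import *
D={}
for n in("top","side"):
    imaging.get_image(n)
    for k in("flask_a_mid","tray_a","beaker","jar"):
        D[n,k]=finder.cut_out(n,k)
        for d in D[n,k]: print(n,k,round(d["score"],2),d["extent"],d["pixels"].sum())
import pickle; pickle.dump(D,open("d0.pkl","wb"))
E
python3 m0.py
```

```text
top flask_a_mid 0.78 [114.7, 202.6, 56.3, 43.2] 1532
top tray_a 0.79 [380.9, 201.4, 27.1, 24.0] 602
top tray_a 0.73 [295.4, 190.9, 39.8, 41.3] 1213
top tray_a 0.69 [209.1, 258.7, 38.3, 42.4] 1551
top tray_a 0.62 [132.5, 136.7, 32.9, 33.0] 925
top tray_a 0.62 [310.1, 257.4, 43.9, 45.9] 1578
top tray_a 0.59 [202.7, 123.1, 52.1, 56.1] 1731
top beaker 0.61 [223.8, 206.4, 24.4, 29.8] 609
top jar 0.74 [294.9, 128.4, 25.2, 32.6] 670
side flask_a_mid 0.64 [134.7, 242.8, 61.1, 111.8] 4264
side tray_a 0.93 [173.2, 227.4, 59.1, 36.4] 1230
side tray_a 0.83 [355.4, 203.7, 25.6, 15.1] 336
side tray_a 0.8 [292.8, 219.3, 44.8, 30.8] 729
side tray_a 0.58 [267.3, 295.0, 58.3, 41.8] 2244
side tray_a 0.56 [93.1, 267.1, 43.6, 30.3] 1072
side tray_a 0.29 [304.7, 147.2, 31.8, 46.6] 772
side beaker 0.81 [243.8, 234.5, 31.6, 49.0] 1429
side jar 0.78 [247.2, 190.7, 29.0, 32.9] 767
```

```bash
cat > m1.py <<'E'
from h import *
import pickle
D=pickle.load(open("d0.pkl","rb"))
for n in("top","side"):
    imaging.get_image(n)
    for k in("flask_b_mid","flask_c_mid","flask_d_mid"):
        D[n,k]=finder.cut_out(n,k)
        for d in D[n,k]: print(n,k,round(d["score"],2),d["extent"],d["pixels"].sum())
pickle.dump(D,open("d0.pkl","wb"))
from h import *
def near(n,k,uv):
    L=[d for d in D[n,k] if np.hypot(d["extent"][0]+d["extent"][2]/2-uv[0],d["extent"][1]+d["extent"][3]/2-uv[1])<18]
    return L[0]["pixels"] if L else None
T={"ta":("tray_a",(230,150),(202,243)),"tb":("tray_a",(315,211),(315,235)),"tc":("tray_a",(148,153),(117,281)),"td":("tray_a",(394,213),(368,210)),
"a":("flask_a_mid",(143,223),(164,298)),"b":("flask_b_mid",(403,134),(319,171)),"c":("flask_c_mid",(230,148),(205,225)),"d":("flask_d_mid",(313,210),(313,222)),
"beaker":("beaker",(236,222),(260,259)),"jar":("jar",(307,143),(262,207))}
for k,(cl,t,s) in T.items():
    for ns in (("top",),("side",),("top","side")):
        ms={}
        for n,uv in(("top",t),("side",s)):
            if n in ns:
                m=near(n,cl,uv)
                if m is not None:
                    if k in("ta","tb"): 
                        hh=cv2.convexHull(np.argwhere(m)[:,::-1].astype(np.int32)); mm=np.zeros((420,560),np.uint8); cv2.fillConvexPoly(mm,hh,1); m=mm
                    ms[n]=m
        if ms:
            x,f=fit(ms,k,ray("top",t,0.03),0.005 if k in "cd" else 0.)
            print(k,list(ms),np.round(x,4),round(f,3))
E
python3 m1.py
```

```text
top flask_c_mid 0.83 [224.6, 132.6, 20.9, 28.4] 434
top flask_d_mid 0.56 [307.1, 202.7, 14.0, 15.2] 230
side flask_b_mid 0.85 [305.1, 148.6, 28.2, 46.4] 794
side flask_c_mid 0.84 [193.0, 204.3, 28.2, 44.1] 755
side flask_d_mid 0.81 [304.7, 210.2, 17.2, 30.1] 351
ta ['top'] [0.6143 0.0937] 0.038
ta ['side'] [0.6159 0.097 ] 0.038
ta ['top', 'side'] [0.6153 0.0954] 0.11
tb ['top'] [ 0.4726 -0.0957] 0.033
tb ['side'] [ 0.4749 -0.0951] 0.062
tb ['top', 'side'] [ 0.4736 -0.0951] 0.11
tc ['top'] [0.6073 0.2753] 0.053
tc ['side'] [0.6087 0.2772] 0.062
tc ['top', 'side'] [0.6084 0.2762] 0.126
td ['top'] [ 0.4648 -0.2685] 0.058
td ['side'] [ 0.4658 -0.2673] 0.084
td ['top', 'side'] [ 0.4655 -0.2678] 0.154
a ['top'] [0.4514 0.2685] 0.053
a ['side'] [0.4565 0.2677] 0.032
a ['top', 'side'] [0.4518 0.2691] 0.115
b ['side'] [ 0.6372 -0.2812] 0.064
b ['side'] [ 0.6372 -0.2812] 0.064
c ['top'] [0.6139 0.0848] 0.102
c ['side'] [0.6171 0.0842] 0.072
c ['top', 'side'] [0.615  0.0852] 0.191
d ['top'] [ 0.4766 -0.0911] 0.068
d ['side'] [ 0.4799 -0.0912] 0.161
d ['top', 'side'] [ 0.4771 -0.0906] 0.281
beaker ['top'] [0.4488 0.0726] 0.084
beaker ['side'] [0.452  0.0734] 0.045
beaker ['top', 'side'] [0.4503 0.0747] 0.155
jar ['top'] [ 0.6155 -0.0769] 0.15
jar ['side'] [ 0.6178 -0.0733] 0.11
jar ['top', 'side'] [ 0.6188 -0.0763] 0.287
```

Run:
```python
import cv2
im=cv2.imread("pics/top0.png"); cv2.imwrite("pics/topz.png",cv2.resize(im[100:300,110:430],None,fx=2.5,fy=2.5,interpolation=cv2.INTER_CUBIC))
im=cv2.imread("pics/side0.png"); cv2.imwrite("pics/sidez.png",cv2.resize(im[140:350,90:410],None,fx=2.5,fy=2.5,interpolation=cv2.INTER_CUBIC))
```

```text
(no output)
```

View pics/topz.png

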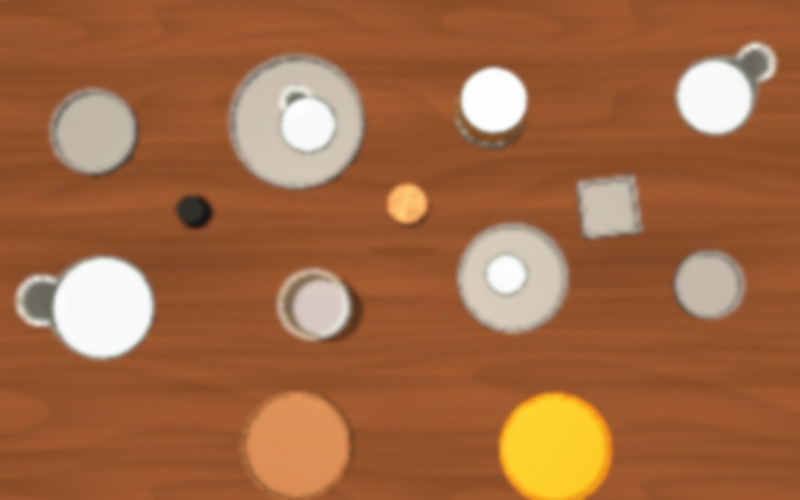

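View pics/sidez.png

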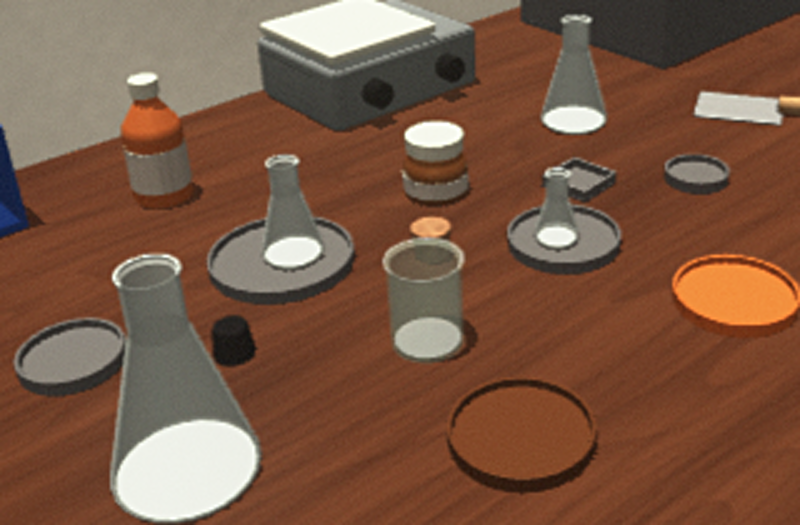

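Emit:
arm_command([
  [[0,0,0],[20,-20,0],0],
  [[0,0,0],[36,-39,0],0],
  [[0,0,0],[36,-39,0],0],
  [[0,0,0],[36,-39,0],0],
  [[0,0,0],[36,-39,0],0],
  [[0,0,0],[36,-39,0],0],
  [[0,0,0],[36,-39,0],0],
  [[0,0,0],[36,-39,0],0],
  [[0,0,0],[36,-39,0],0],
  [[0,0,0],[36,-39,0],0],
  [[0,0,0],[36,-39,0],0],
  [[0,0,0],[30,-34,0],0],
  [[0,0,0],[10,-12,0],0],
  [[0,0,0],[0,0,0],0],
], newtons=40)

```text
clock: 2.8
position: [0.615, 0.0846, 0.2309]
ee_rot: [-0.001, 0.173, 0.985, 0.0]
contact_force: [-0.0, -0.2, 1.2]
width: 0.0853
```

```bash
cat > w.py <<'E'
from h import *
import sys
kind,x,y,z0,name=sys.argv[1],*map(float,sys.argv[2:5]),sys.argv[5]
P["wrist"]=imaging.camera_params("wrist"); im=imaging.get_image("wrist")
print(np.round(telemetry.get_state()["position"],4))
for R in model(kind,(x,y),z0): cv2.polylines(im,[np.round(proj("wrist",R)).astype(np.int32)],True,(0,255,0),1)
cv2.imwrite(f"pics/{name}.png",im)
E
python3 w.py c 0.615 0.085 0.005 w1; python3 -c "
from h import *
print(ray('top',(110+715/2.5,100+96/2.5),0.001), ray('top',(110+508/2.5,100+274/2.5),0.006))"
```

```text
[0.6142 0.0856 0.2311]
[ 0.63413969 -0.28083431] [ 0.47586607 -0.09205229]
```

View pics/w1.png

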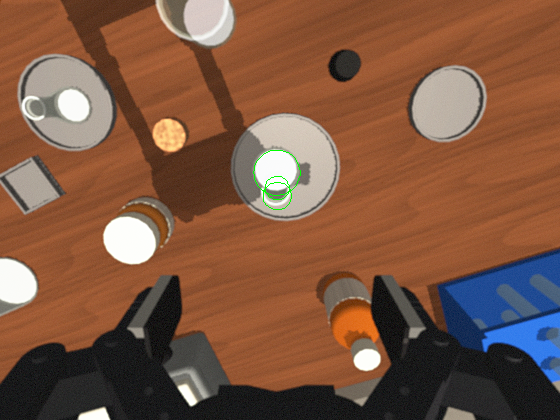

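Emit:
arm_command([
  [[0,0,0],[1,0,-30],0],
  [[0,0,0],[0,0,-40],0],
  [[0,0,0],[0,0,-40],0],
  [[0,0,0],[0,0,-30],0],
  [[0,0,0],[0,0,-15],0],
  [[0,0,0],[0,0,-8],0],
  [[0,0,0],[0,0,0],0],
  [[0,0,0],[0,0,0],0],
])

```text
clock: 3.85
position: [0.6168, 0.0851, 0.0696]
ee_rot: [0.001, 0.172, 0.985, 0.0]
contact_force: [-0.2, 0.8, -0.1]
width: 0.0852
```

Emit:
arm_command([
  [[0,0,0],[0,0,0],80],
  [[0,0,0],[0,0,0],130],
  [[0,0,0],[0,0,0],160],
  [[0,0,0],[0,0,0],180],
  [[0,0,0],[0,0,0],200],
  [[0,0,0],[0,0,0],220],
  [[0,0,0],[0,0,0],255],
  [[0,0,0],[0,0,0],255],
  [[0,0,0],[0,0,0],255],
], newtons=40)

```text
clock: 4.97
position: [0.6159, 0.0849, 0.0684]
ee_rot: [0.0, 0.172, 0.985, 0.0]
contact_force: [0.2, -1.4, 0.4]
width: 0.0217
```

Emit:
arm_command([
  [[0,0,0],[0,0,10],255],
  [[0,0,0],[0,0,20],255],
  [[0,0,0],[0,0,30],255],
  [[0,0,0],[0,0,20],255],
  [[0,0,0],[0,0,0],255],
])

```text
clock: 5.6
position: [0.6173, 0.0852, 0.1506]
ee_rot: [0.002, 0.172, 0.985, 0.001]
contact_force: [-0.7, -1.0, -1.0]
width: 0.0217
```

```bash
cat > s.py <<'E'
from h import *
import sys
n=sys.argv[1]; im=imaging.get_image(n); x0,y0,w,h=map(int,sys.argv[3:7]); f=min(800/w,600/h)
cv2.imwrite(f"pics/{sys.argv[2]}.png",cv2.resize(im[y0:y0+h,x0:x0+w],None,fx=f,fy=f,interpolation=cv2.INTER_CUBIC)); s=telemetry.get_state(); print(f,s["position"],s["width"],s["contact_force"])
E
python3 s.py side s1 80 80 320 240
```

```text
2.5 [0.61624328 0.08509512 0.14903796] 0.021774204461293696 [-0.22791846  0.24777124 -0.52716736]
```

View pics/s1.png

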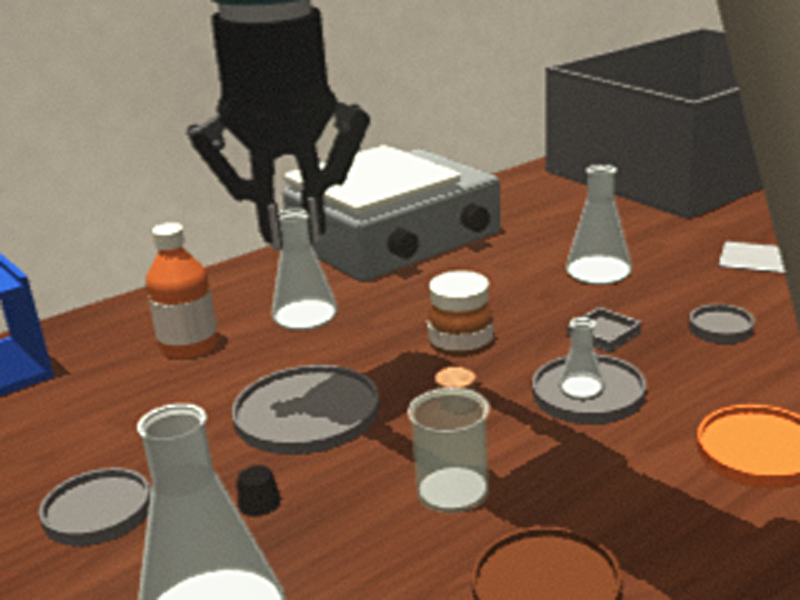

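Emit:
arm_command([
  [[0,0,0],[0,15,0],255],
  [[0,0,0],[-2,35,0],255],
  [[0,0,0],[-2,45,0],255],
  [[0,0,0],[-2,45,0],255],
  [[0,0,0],[-2,35,0],255],
  [[0,0,0],[0,16,0],255],
  [[0,0,0],[0,0,0],255],
  [[0,0,0],[0,0,-25],255],
  [[0,0,0],[0,0,-25],255],
  [[0,0,0],[0,0,-15],255],
  [[0,0,0],[0,0,0],255],
])

```text
clock: 7.02
position: [0.6073, 0.2747, 0.082]
ee_rot: [-0.001, 0.173, 0.985, -0.001]
contact_force: [-0.2, -0.2, -1.0]
width: 0.0216
```

```bash
python3 s.py side s2 60 160 240 180
```

```text
3.3333333333333335 [0.6080605  0.27518926 0.08317266] 0.021395238746022577 [ 0.05073884  0.33942123 -0.26754656]
```

View pics/s2.png

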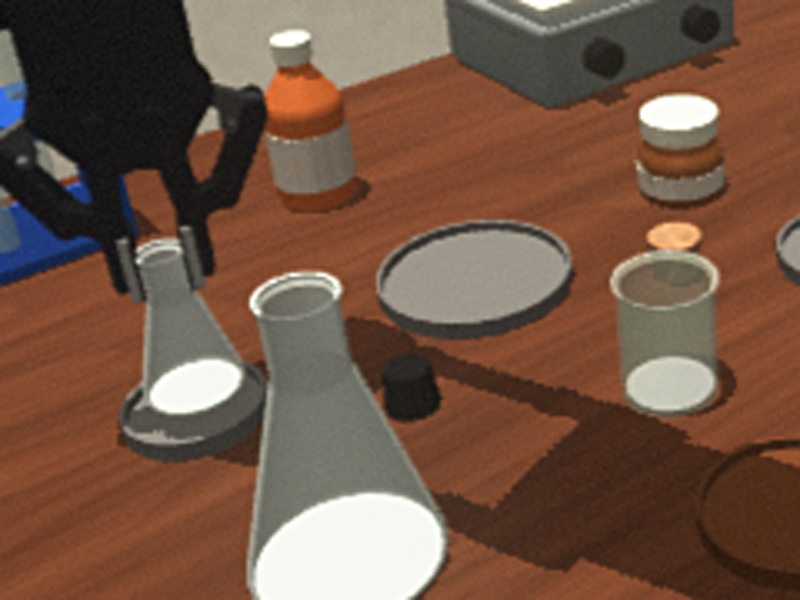

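Emit:
arm_command([
  [[0,0,0],[0,0,-6],255],
  [[0,0,0],[0,0,-5],255],
  [[0,0,0],[0,0,-3],255],
  [[0,0,0],[0,0,0],255],
  [[0,0,0],[0,0,0],255],
])

```text
clock: 7.7
position: [0.608, 0.2761, 0.0695]
ee_rot: [0.0, 0.172, 0.985, 0.0]
contact_force: [-0.1, -0.4, -0.4]
width: 0.0217
```

Emit:
arm_command([
  [[0,0,0],[0,0,-1],255],
  [[0,0,0],[0,0,-1],255],
  [[0,0,0],[0,0,0],255],
])

```text
clock: 8.07
position: [0.6082, 0.276, 0.0683]
ee_rot: [0.001, 0.172, 0.985, 0.0]
contact_force: [-1.2, 0.4, 5.2]
width: 0.0219
```

Contact with the floor (about 5 N); release and rise.

Emit:
arm_command([
  [[0,0,0],[0,0,0],170],
  [[0,0,0],[0,0,0],150],
  [[0,0,0],[0,0,0],110],
  [[0,0,0],[0,0,0],50],
  [[0,0,0],[0,0,0],0],
  [[0,0,0],[0,0,0],0],
  [[0,0,0],[0,0,20],0],
  [[0,0,0],[0,0,45],0],
  [[0,0,0],[0,0,50],0],
  [[0,0,0],[0,0,45],0],
  [[0,0,0],[0,0,0],0],
])

```text
clock: 9.45
position: [0.6102, 0.2768, 0.2325]
ee_rot: [0.004, 0.172, 0.985, 0.002]
contact_force: [-0.1, 0.3, 0.5]
width: 0.0853
```

```bash
python3 s.py top t1 100 90 320 240; python3 w.py c 0.608 0.276 0.005 w2
```

```text
2.5 [0.60879289 0.27629862 0.2295625 ] 0.08564396562430485 [-0.1433025   0.72158033 -1.14697539]
[0.6077 0.2759 0.2275]
```

View pics/w2.png

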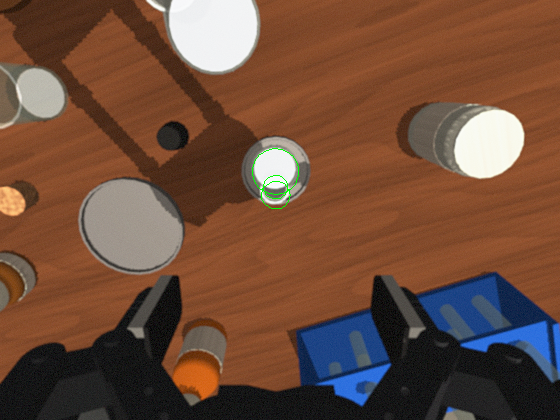

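Emit:
arm_command([
  [[0,0,0],[-20,0,0],0],
  [[0,0,0],[-40,-2,0],0],
  [[0,0,0],[-40,-3,0],0],
  [[0,0,0],[-35,-3,0],0],
  [[0,0,0],[-20,0,0],0],
  [[0,0,0],[0,0,0],0],
  [[0,0,0],[0,0,0],0],
])

```text
clock: 10.42
position: [0.4542, 0.2682, 0.2271]
ee_rot: [0.001, 0.172, 0.985, 0.0]
contact_force: [0.0, 0.3, 0.9]
width: 0.0855
```

```bash
python3 w.py a 0.453 0.268 0. w3
```

```text
[0.4543 0.2682 0.2271]
```

View pics/w3.png

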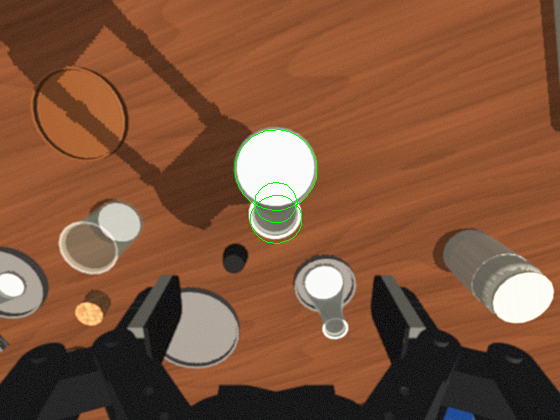

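View pics/t1.png

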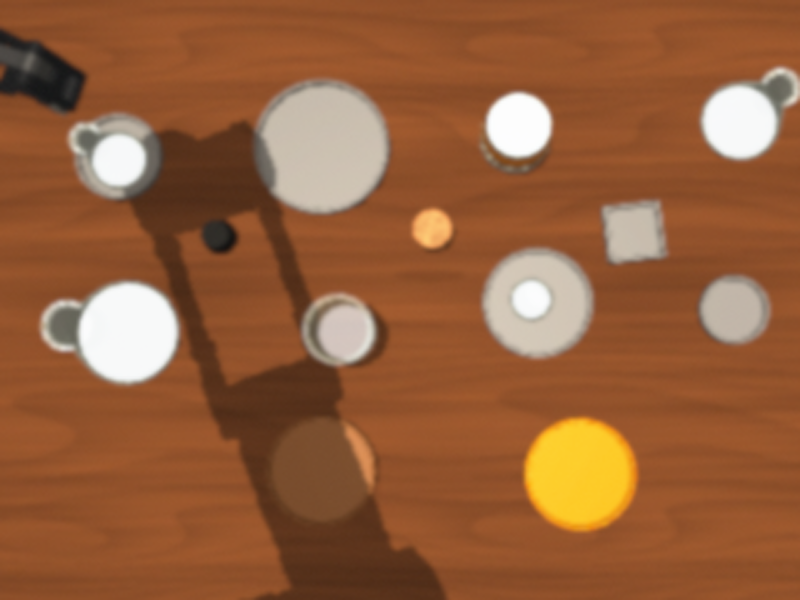

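Emit:
arm_command([
  [[0,0,0],[0,0,-25],0],
  [[0,0,0],[0,0,-35],0],
  [[0,0,0],[0,0,-30],0],
  [[0,0,0],[0,0,-15],0],
  [[0,0,0],[0,0,-7],0],
  [[0,0,0],[0,0,0],0],
  [[0,0,0],[0,0,0],50],
  [[0,0,0],[0,0,0],100],
  [[0,0,0],[0,0,0],125],
  [[0,0,0],[0,0,0],140],
  [[0,0,0],[0,0,0],160],
  [[0,0,0],[0,0,0],180],
  [[0,0,0],[0,0,0],255],
  [[0,0,0],[0,0,0],255],
  [[0,0,0],[0,0,0],255],
], newtons=50)

```text
clock: 12.35
position: [0.453, 0.2679, 0.1156]
ee_rot: [0.0, 0.172, 0.985, 0.0]
contact_force: [-2.0, -1.7, 4.1]
width: 0.0328
```

Emit:
arm_command([
  [[0,0,0],[0,0,6],255],
  [[0,0,0],[0,0,14],255],
  [[0,0,0],[0,0,25],255],
  [[0,0,0],[0,0,30],255],
  [[0,0,0],[0,0,25],255],
  [[0,0,0],[0,0,10],255],
  [[0,0,0],[0,0,0],255],
])

```text
clock: 13.22
position: [0.4531, 0.2681, 0.2258]
ee_rot: [0.001, 0.172, 0.985, 0.0]
contact_force: [-0.0, -0.7, -2.0]
width: 0.0329
```

```bash
python3 s.py side s3 20 100 320 240
```

```text
2.5 [0.45257501 0.2678897  0.22491016] 0.03268429345590398 [ 0.01172311  0.43588332 -1.92511736]
```

View pics/s3.png

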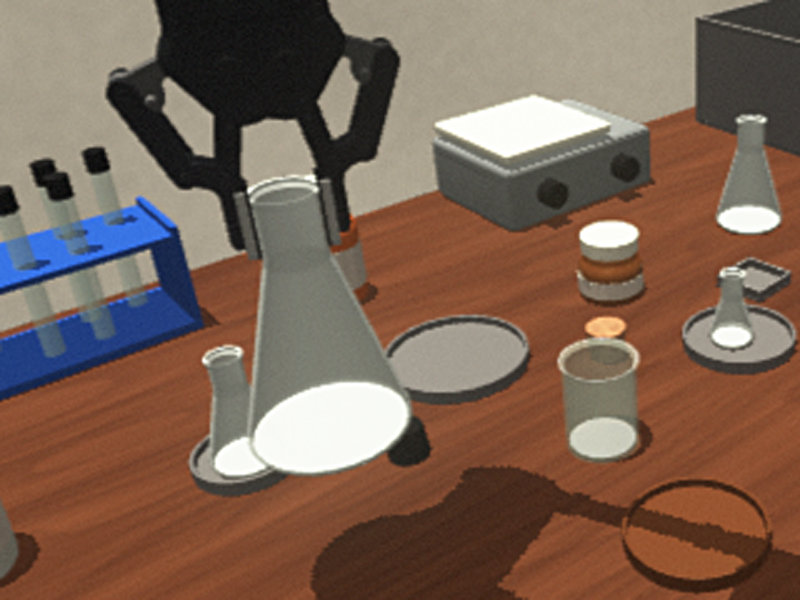

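Emit:
arm_command([
  [[0,0,0],[10,-11,0],255],
  [[0,0,0],[22,-24,0],255],
  [[0,0,0],[30,-32,0],255],
  [[0,0,0],[30,-32,0],255],
  [[0,0,0],[30,-32,0],255],
  [[0,0,0],[25,-26,0],255],
  [[0,0,0],[12,-12,0],255],
  [[0,0,0],[3,-4,0],255],
  [[0,0,0],[0,0,-20],255],
  [[0,0,0],[0,0,-30],255],
  [[0,0,0],[0,0,-25],255],
  [[0,0,0],[0,0,-10],255],
  [[0,0,0],[0,0,0],255],
  [[0,0,0],[0,0,0],255],
])

```text
clock: 15.02
position: [0.6156, 0.0953, 0.1416]
ee_rot: [0.001, 0.172, 0.985, 0.0]
contact_force: [0.3, 0.5, -1.4]
width: 0.0332
```

```bash
python3 s.py side s4 110 130 240 180
python3 - <<'E'
from h import *
imaging.get_image("side"); L=finder.cut_out("side","flask_a_mid")
for d in L:
    print(d["score"],d["extent"])
z=telemetry.get_state()["position"][2]-0.115
x,f=fit({"side":L[0]["pixels"]},"a",(0.615,0.095),z); print(x,f,z)
E
```

```text
3.3333333333333335 [0.61569232 0.0952296  0.14167343] 0.03315544723805002 [-0.02987098  0.12774415 -1.38571182]
0.91 [177.7, 161.0, 46.9, 88.3]
[0.6193998  0.09470076] 0.0438988843099809 0.026442464290133846
```

View pics/s4.png

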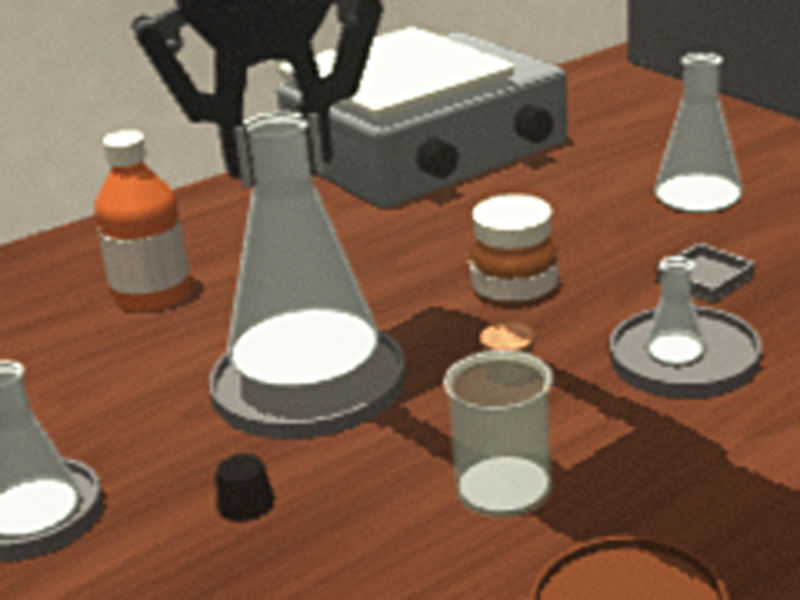

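Emit:
arm_command([
  [[0,0,0],[-2,0,-8],255],
  [[0,0,0],[0,0,-7],255],
  [[0,0,0],[0,0,-4],255],
  [[0,0,0],[0,0,-1],255],
  [[0,0,0],[0,0,0],255],
  [[0,0,0],[0,0,0],255],
])

```text
clock: 15.92
position: [0.6126, 0.0949, 0.1208]
ee_rot: [-0.0, 0.172, 0.985, -0.0]
contact_force: [-2.8, -1.5, 5.1]
width: 0.0327
```

Emit:
arm_command([
  [[0,0,0],[0,0,0],145],
  [[0,0,0],[0,0,0],125],
  [[0,0,0],[0,0,0],90],
  [[0,0,0],[0,0,0],45],
  [[0,0,0],[0,0,0],0],
  [[0,0,0],[0,0,0],0],
  [[0,0,0],[0,0,15],0],
  [[0,0,0],[0,0,35],0],
  [[0,0,0],[0,0,35],0],
  [[0,0,0],[0,0,22],0],
  [[0,0,0],[0,0,0],0],
])

```text
clock: 17.3
position: [0.6143, 0.0951, 0.2305]
ee_rot: [0.003, 0.172, 0.985, 0.001]
contact_force: [-0.4, 0.2, -0.3]
width: 0.0856
```

```bash
python3 w.py ta 0.615 0.095 0. w4
```

```text
[0.6133 0.095  0.2286]
```

View pics/w4.png

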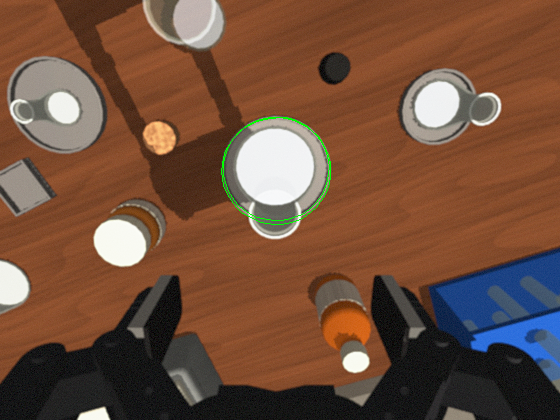

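Emit:
arm_command([
  [[0,0,0],[-10,-14,0],0],
  [[0,0,0],[-25,-34,0],0],
  [[0,0,0],[-32,-44,0],0],
  [[0,0,0],[-32,-44,0],0],
  [[0,0,0],[-25,-34,0],0],
  [[0,0,0],[-12,-16,0],0],
  [[0,0,0],[0,0,-40],0],
  [[0,0,0],[0,0,-35],0],
  [[0,0,0],[0,0,0],0],
  [[0,0,0],[0,0,0],0],
])

```text
clock: 18.6
position: [0.4769, -0.0914, 0.1528]
ee_rot: [0.0, 0.172, 0.985, -0.0]
contact_force: [1.0, 0.2, -0.1]
width: 0.0855
```

```bash
python3 w.py d 0.477 -0.091 0.005 w5
```

```text
[ 0.4775 -0.0914  0.1534]
```

View pics/w5.png

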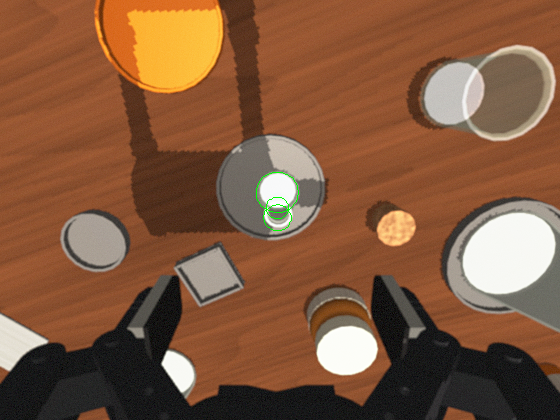

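Emit:
arm_command([
  [[0,0,0],[0,0,-25],0],
  [[0,0,0],[0,0,-35],0],
  [[0,0,0],[0,0,-25],0],
  [[0,0,0],[0,0,-14],0],
  [[0,0,0],[0,0,-6],0],
  [[0,0,0],[0,0,0],0],
  [[0,0,0],[0,0,0],80],
  [[0,0,0],[0,0,0],130],
  [[0,0,0],[0,0,0],165],
  [[0,0,0],[0,0,0],185],
  [[0,0,0],[0,0,0],205],
  [[0,0,0],[0,0,0],225],
  [[0,0,0],[0,0,0],255],
  [[0,0,0],[0,0,0],255],
  [[0,0,0],[0,0,0],255],
], newtons=35)

```text
clock: 20.52
position: [0.477, -0.091, 0.0474]
ee_rot: [0.0, 0.172, 0.985, 0.0]
contact_force: [0.3, 0.6, 2.0]
width: 0.0168
```

Emit:
arm_command([
  [[0,0,0],[0,0,6],255],
  [[0,0,0],[0,0,14],255],
  [[0,0,0],[0,0,25],255],
  [[0,0,0],[0,0,25],255],
  [[0,0,0],[0,0,10],255],
  [[0,0,0],[0,-15,0],255],
  [[0,0,0],[-3,-35,0],255],
  [[0,0,0],[-3,-40,0],255],
  [[0,0,0],[-3,-40,0],255],
  [[0,0,0],[-3,-32,0],255],
  [[0,0,0],[0,-15,0],255],
  [[0,0,0],[0,0,0],255],
  [[0,0,0],[0,0,-25],255],
  [[0,0,0],[0,0,-25],255],
  [[0,0,0],[0,0,-14],255],
  [[0,0,0],[0,0,0],255],
  [[0,0,0],[0,0,0],255],
])

```text
clock: 22.65
position: [0.4656, -0.268, 0.064]
ee_rot: [0.001, 0.172, 0.985, -0.0]
contact_force: [-0.1, 0.1, 0.1]
width: 0.0161
```

```bash
python3 s.py side s6 280 120 200 150;python3 s.py top t6 300 120 200 150
```

```text
4.0 [ 0.46562198 -0.26825396  0.06423176] 0.01662909025561613 [-0.25496106  0.5558305  -0.17464505]
4.0 [ 0.46557822 -0.26832438  0.06428477] 0.016261155119184134 [ 0.48264958 -0.00326651  0.30537333]
```

View pics/s6.png

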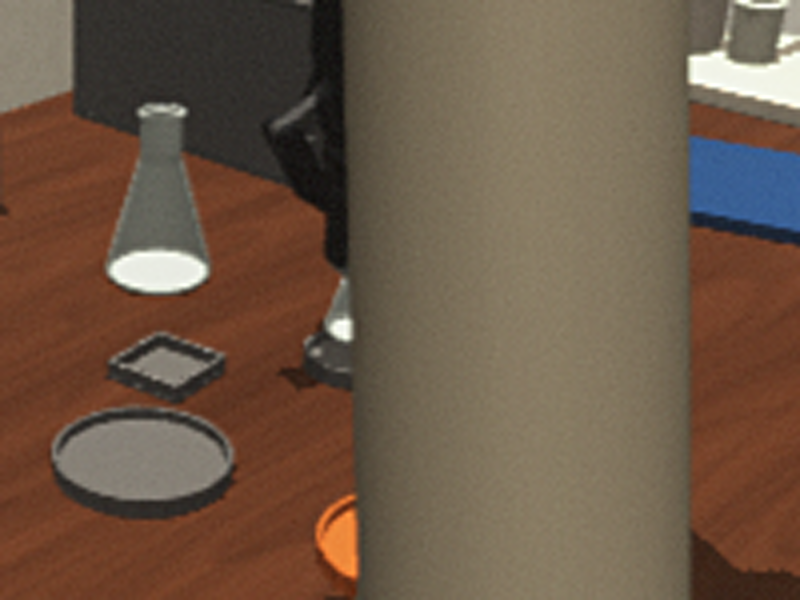

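View pics/t6.png

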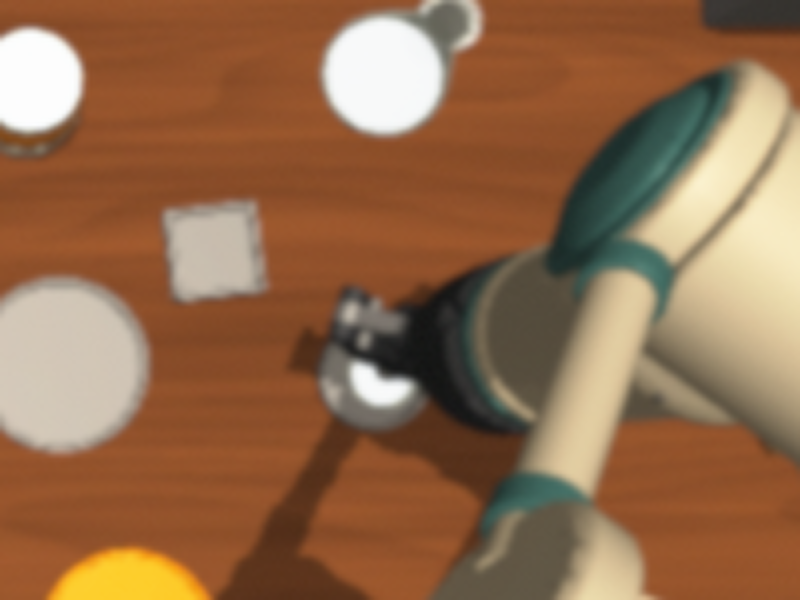

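Emit:
arm_command([
  [[0,0,0],[0,0,-6],255],
  [[0,0,0],[0,0,-6],255],
  [[0,0,0],[0,0,-3],255],
  [[0,0,0],[0,0,-1],255],
  [[0,0,0],[0,0,0],255],
  [[0,0,0],[0,0,0],255],
])

```text
clock: 23.5
position: [0.4648, -0.2679, 0.0474]
ee_rot: [-0.0, 0.172, 0.985, 0.0]
contact_force: [-0.8, 0.4, 2.5]
width: 0.0166
```

Touching (2.5 N); release.

Emit:
arm_command([
  [[0,0,0],[0,0,0],190],
  [[0,0,0],[0,0,0],170],
  [[0,0,0],[0,0,0],120],
  [[0,0,0],[0,0,0],60],
  [[0,0,0],[0,0,0],0],
  [[0,0,0],[0,0,0],0],
  [[0,0,0],[0,0,20],0],
  [[0,0,0],[0,0,50],0],
  [[0,0,0],[0,0,55],0],
  [[0,0,0],[0,0,30],0],
  [[0,0,0],[0,0,0],0],
  [[0,0,0],[0,0,0],0],
])

```text
clock: 25.0
position: [0.4643, -0.2675, 0.2014]
ee_rot: [-0.001, 0.172, 0.985, 0.0]
contact_force: [-0.1, 0.4, 0.2]
width: 0.0855
```

```bash
python3 w.py td 0.465 -0.268 0. w7
```

```text
[ 0.4641 -0.2673  0.2009]
```

View pics/w7.png

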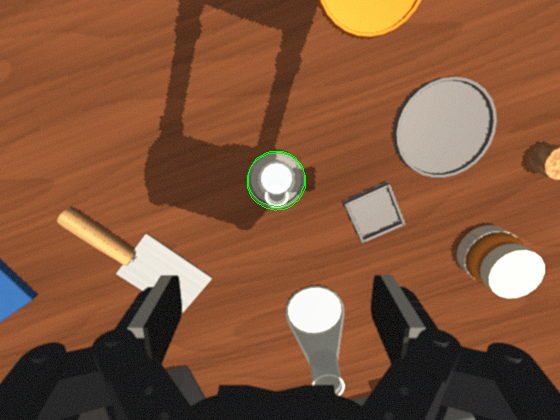

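Emit:
arm_command([
  [[0,0,0],[15,-2,0],0],
  [[0,0,0],[35,-3,0],0],
  [[0,0,0],[45,-3,0],0],
  [[0,0,0],[40,-3,0],0],
  [[0,0,0],[25,-2,0],0],
  [[0,0,0],[11,0,0],0],
  [[0,0,0],[0,0,0],0],
  [[0,0,0],[0,0,0],0],
])

```text
clock: 26.05
position: [0.635, -0.2809, 0.2021]
ee_rot: [-0.001, 0.172, 0.985, 0.0]
contact_force: [-0.2, 0.6, 0.4]
width: 0.0853
```

```bash
python3 w.py b 0.635 -0.281 0. w8
```

```text
[ 0.635  -0.2809  0.2024]
```

View pics/w8.png

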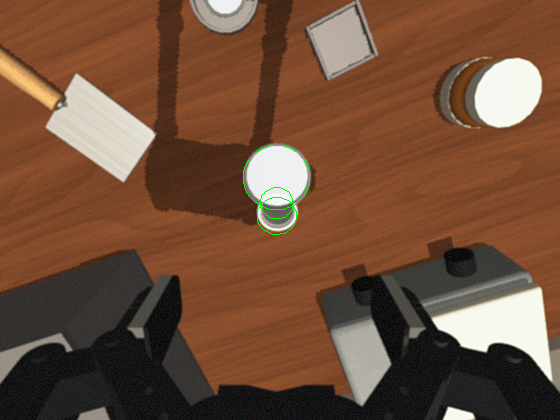

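Emit:
arm_command([
  [[0,0,0],[0,0,-25],0],
  [[0,0,0],[0,0,-35],0],
  [[0,0,0],[0,0,-32],0],
  [[0,0,0],[0,0,-15],0],
  [[0,0,0],[0,0,-7],0],
  [[0,0,0],[0,0,0],0],
  [[0,0,0],[0,0,0],60],
  [[0,0,0],[0,0,0],110],
  [[0,0,0],[0,0,0],140],
  [[0,0,0],[0,0,0],160],
  [[0,0,0],[0,0,0],180],
  [[0,0,0],[0,0,0],200],
  [[0,0,0],[0,0,0],255],
  [[0,0,0],[0,0,0],255],
  [[0,0,0],[0,0,0],255],
], newtons=45)

```text
clock: 27.98
position: [0.6361, -0.281, 0.0886]
ee_rot: [0.0, 0.172, 0.985, 0.0]
contact_force: [0.3, 0.6, 2.7]
width: 0.0254
```

Emit:
arm_command([
  [[0,0,0],[0,0,6],255],
  [[0,0,0],[0,0,14],255],
  [[0,0,0],[0,0,25],255],
  [[0,0,0],[0,0,30],255],
  [[0,0,0],[0,0,25],255],
  [[0,0,0],[0,0,10],255],
  [[0,0,0],[0,0,0],255],
])

```text
clock: 28.85
position: [0.6361, -0.2812, 0.1991]
ee_rot: [0.001, 0.172, 0.985, -0.0]
contact_force: [-0.3, -0.3, -0.8]
width: 0.0257
```

```bash
python3 s.py side s9 200 80 240 180
```

```text
3.3333333333333335 [ 0.63558461 -0.28087822  0.19793681] 0.025602677419372194 [ 0.85533962  0.69544333 -1.94665608]
```

View pics/s9.png

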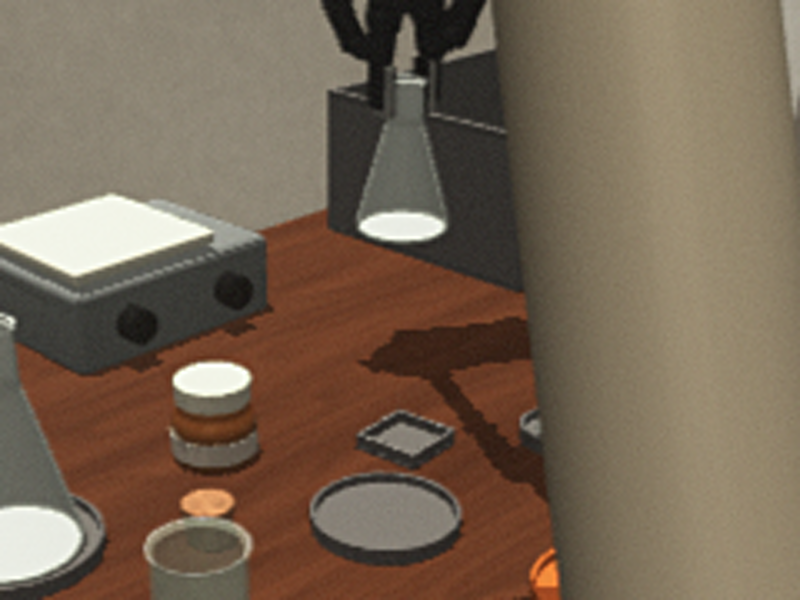

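Emit:
arm_command([
  [[0,0,0],[-10,11,0],255],
  [[0,0,0],[-22,26,0],255],
  [[0,0,0],[-30,34,0],255],
  [[0,0,0],[-30,34,0],255],
  [[0,0,0],[-30,34,0],255],
  [[0,0,0],[-25,29,0],255],
  [[0,0,0],[-12,14,0],255],
  [[0,0,0],[-3,4,0],255],
  [[0,0,0],[0,0,-20],255],
  [[0,0,0],[0,0,-30],255],
  [[0,0,0],[0,0,-24],255],
  [[0,0,0],[0,0,-10],255],
  [[0,0,0],[0,0,0],255],
  [[0,0,0],[0,0,0],255],
])

```text
clock: 30.65
position: [0.475, -0.0955, 0.1151]
ee_rot: [0.001, 0.172, 0.985, -0.0]
contact_force: [0.1, -0.5, -0.9]
width: 0.0256
```

```bash
python3 s.py side s10 200 120 240 180; python3 s.py top t10 220 120 200 150
```

```text
3.3333333333333335 [ 0.47489664 -0.09547498  0.11523694] 0.02580786629111898 [-0.10384887  0.80541343 -0.53731352]
4.0 [ 0.47479384 -0.09538357  0.11524611] 0.025297245950241538 [ 0.23052431 -0.44763655 -1.32793886]
```

View pics/s10.png

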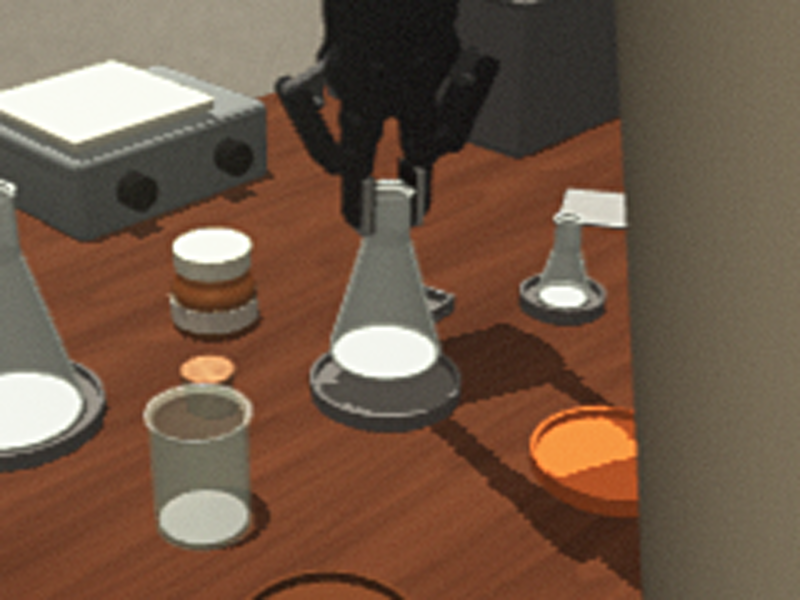

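View pics/t10.png

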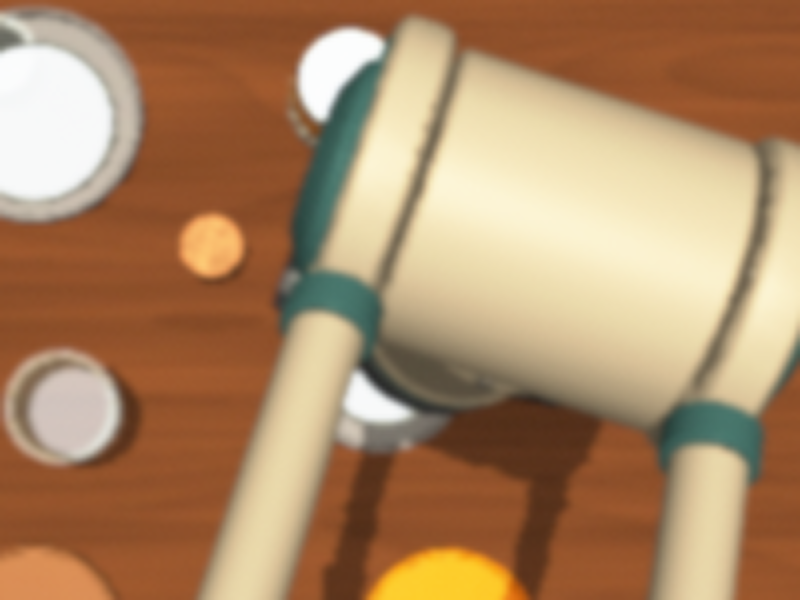

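Emit:
arm_command([
  [[0,0,0],[-1,0,-8],255],
  [[0,0,0],[0,0,-7],255],
  [[0,0,0],[0,0,-4],255],
  [[0,0,0],[0,0,-2],255],
  [[0,0,0],[0,0,0],255],
  [[0,0,0],[0,0,0],255],
])

```text
clock: 31.5
position: [0.4728, -0.0949, 0.0935]
ee_rot: [-0.0, 0.172, 0.985, 0.0]
contact_force: [-1.5, 1.5, 2.8]
width: 0.0258
```

Emit:
arm_command([
  [[0,0,0],[0,0,0],165],
  [[0,0,0],[0,0,0],145],
  [[0,0,0],[0,0,0],100],
  [[0,0,0],[0,0,0],50],
  [[0,0,0],[0,0,0],0],
  [[0,0,0],[0,0,0],0],
  [[0,0,0],[0,0,20],0],
  [[0,0,0],[0,0,45],0],
  [[0,0,0],[0,0,45],0],
  [[0,0,0],[0,0,30],0],
  [[0,0,0],[0,0,0],0],
  [[0,0,0],[0,0,0],0],
])

```text
clock: 33.0
position: [0.4722, -0.0948, 0.2324]
ee_rot: [-0.001, 0.172, 0.985, 0.0]
contact_force: [0.6, 0.3, -0.3]
width: 0.0854
```

Emit:
arm_command([
  [[0,0,0],[-15,15,0],0],
  [[0,0,0],[-30,40,0],0],
  [[0,0,0],[-30,45,0],0],
  [[0,0,0],[-30,50,0],0],
  [[0,0,0],[-30,50,0],0],
  [[0,0,0],[-20,50,0],0],
  [[0,0,0],[-20,50,0],0],
  [[0,0,0],[-10,50,0],0],
  [[0,0,0],[-10,50,0],0],
  [[0,0,0],[-10,50,0],0],
  [[0,0,0],[-10,50,0],0],
  [[0,0,0],[-10,50,0],0],
  [[0,0,0],[0,40,0],0],
  [[0,0,0],[0,20,0],0],
  [[0,0,0],[0,0,0],0],
])

```text
clock: 34.88
position: [0.2463, 0.5149, 0.2317]
ee_rot: [-0.001, 0.171, 0.985, -0.002]
contact_force: [-0.1, 0.1, -0.6]
width: 0.0853
```

```bash
cat > m2.py <<'E'
from h import *
for n in("top","side"):
    cv2.imwrite(f"pics/{n}_end.png",imaging.get_image(n))
T={"a":(.614,.095),"b":(.473,-.095),"c":(.608,.276),"d":(.465,-.268)}
for k,xy in T.items():
    for n in("top","side"):
        for q in ("flask_%s_mid"%k,"tray_a"):
            L=finder.cut_out(n,q)
            kk=k if q[0]=="f" else "t"+k; z=.005 if q[0]=="f" else 0
            best=None
            for d in L:
                m=d["pixels"]
                if q[0]=="t": mm=np.zeros((420,560),np.uint8); cv2.fillConvexPoly(mm,cv2.convexHull(np.argwhere(m)[:,::-1].astype(np.int32)),1); m=mm
                s=sil(n,kk,xy,z,1); i=(m.astype(np.uint8)&s).sum()/(m.astype(np.uint8)|s).sum()
                if best is None or i>best[0]: best=(i,m)
            if best and best[0]>.4:
                x,f=fit({n:best[1]},kk,xy,z); print(kk,n,np.round(x*1000,1),round(f,3))
            else: print(kk,n,"none")
for k,xy,z in(("beaker",(.45,.074),0),("jar",(.617,-.075),0)):
    for n in("top","side"):
        L=finder.cut_out(n,k)
        if L: x,f=fit({n:L[0]["pixels"]},k,xy,z); print(k,n,np.round(x*1000,1),round(f,3))
E
python3 m2.py
```

```text
a top [610.6  94.5] 0.049
ta top [614.2  94.3] 0.031
a side [615.9  94.9] 0.046
ta side [616.2  96.1] 0.118
b top [471.3 -94.8] 0.037
tb top [472.  -95.5] 0.031
b side [475.9 -95.8] 0.062
tb side [474.2 -94. ] 0.101
c top [605.  276.1] 0.07
tc top [607.2 274.2] 0.054
c side [610.4 276.2] 0.065
tc side [610.1 277.1] 0.098
d top [ 463.5 -268.9] 0.158
td top [ 464.5 -267.9] 0.101
d side [ 468.4 -270.2] 0.11
td side [ 465.5 -267.5] 0.068
beaker top [449.4  73.2] 0.056
beaker side [451.7  74.5] 0.059
jar top [617.9 -76.9] 0.096
jar side [622.8 -77.5] 0.116
```

View pics/top_end.png

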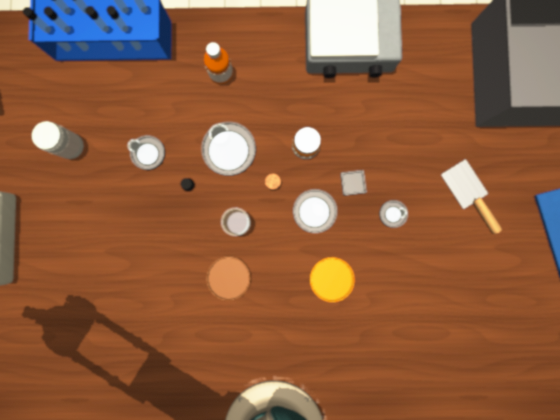

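View pics/side_end.png

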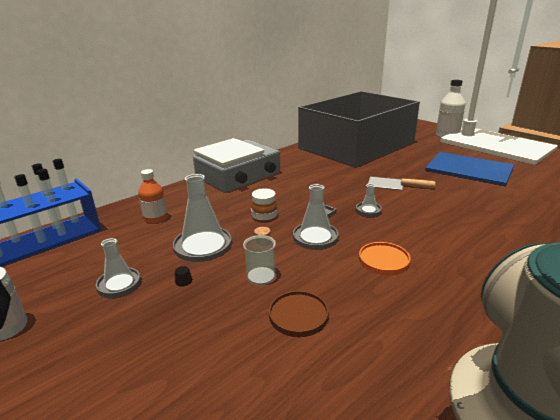

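All four flasks stand upright within 4 mm of their tray centres, the beaker and jar have not moved, and the arm is clear. I'm handing the job in.

```bash
python3 -c "
from rig import manip; print(manip.sign_off())"
```

```text
the job is handed in; nothing more can be done
None
```

All four flasks now stand upright in the trays of their own size, and I handed the job in at about 37 s of the 112 s allowed. Sign-off gives no verdict, so success is judged only from my own checks.

I moved the second-smallest flask first, then the largest, the smallest and the second-largest. Each was gripped by the neck, carried clear of everything, and lowered until the wrist felt the tray floor (2.5 to 5 N) before I released it.

- **Position in the trays:** the final top and side pictures put each flask within about 4 mm of its tray's centre, against a limit of 13 mm. The largest flask reads 3.6 mm off from the top camera and 1 mm off from the side.
- **Upright and on the floor:** all four look upright in the last pictures. I did not measure tilt or height separately; the floor contact and the matching outlines are the evidence.
- **Beaker and jar:** both are upright. Each camera's readings agree with its start readings to about 2 mm for the beaker and 2 to 6 mm for the jar, whose outline fits less well. The gripper never went near either.
- **Disagreement between cameras:** the side camera reads flask positions 4 to 5 mm farther in x than the top camera. That is more than the stated 2 mm calibration but still well inside the limit.

The arm finished well clear of everything, with the gripper open.

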